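# Split a press-fit gear case with a hand wedge

### The job

Take the steel wedge from its wooden stand and use it to part the two press-fit halves of the aluminium gear case: work it down into the pry slots at the two ends of the seam by turns, slowly and without forcing (push with less than about 15 N), so that the halves come apart evenly and neither end ever gets more than about 3 mm ahead of the other. When the seam stands about 5 mm open at both ends, put the wedge back in its stand, blade down and fully seated. Touch the gear case with nothing but the wedge and leave the other things on the bench where they are.

Things in the scene. Friction and masses are not known exactly. Their poses are not given: they have to be found in the camera images.
- case: Bare aluminium gear case, fixed to the bench on a dark plate (100x170x10 mm). Origin: bench level under the middle of the seam; z up, y along the seam, x from the fixed half (black round motor, x<0) to the moving half (bare steel shaft, x>0). Each half: 130 mm in y, 38 mm in x, flat top 70 mm up. A black box (34x36 mm, top 86 mm up) covers the seam's middle; a pry slot is at each end.
- slot_l (a point): Pry slot at the +y end: this point of the fixed half is on the seam plane, midway along the slot (45 mm from the case's middle), 67.5 mm above the bench. Slot open to the top, 32 mm long in y; seam shut, it is 3 mm wide in x from this height down to its floor (20 mm up), walls 1.5 mm either side of here; above, chamfered to 6.4 mm wide at the top face. Axes as the case.
- slot_r (a point): The same point of the pry slot at the -y end of the case. The wedge goes in upright from above, its x along the case's x: with the seam open by o mm at this slot, its flanks fill the slot when the tip is 4 + 4 o mm below this height, midway between the walls (o/2 from here along x). Under load edges and arm give, so the real opening is up to 1 mm less.
- lip_l (a point): Point of the moving half that meets slot_l when shut (it may start up to 1 mm open); its offset from slot_l along the case's x is the seam's opening at this end, to about 10 mm. The moving half only slides and skews level. Each end is held at its slot by its own tight dowel: about 5 N friction plus 2.5 N per mm/s of opening. No spring-back; opening one end leaves the other as it was.
- lip_r (a point): The same point of the moving half at the -y end, against slot_r. Across the seam the wedge pushes each half away with that dowel force; steel on aluminium friction (about 0.5 to 0.7) adds to the downward push needed.
- wedge_grip (a point): Centre of the wedge's wooden handle: 18 (x) x 28 (y) x 50 mm, reaching 27 mm below to 23 mm above here. z is its length; upright, the blade tip is 80 mm below. Blade 22 mm wide (y), 48 mm long, flat flanks: 2 mm thick (x) at the tip to 14 mm. Between them a collar 26x34x5 mm, underside 32 mm below here. About 160 g, loose; starts upright in the stand, axes as the stand's.
- stand: Wooden block, 75 (x) x 85 (y) x 55 mm tall, fixed; origin at bench level under its centre, z up. In its top a 52 mm deep socket, 18 mm (x) by 27 mm (y), holds the wedge blade down: collar on the top, handle centre 87 mm above the bench.
- screw_tin: Round steel bowl, 80 mm across, 35 mm tall; bystander. Origin under its centre.
- bearing: Steel bearing ring, 42 mm across, 12 mm thick, lying flat; bystander. Origin under its centre.
- caliper: Steel caliper with a black slide, 200 mm long along its x, lying flat, 12 mm thick; bystander. Origin under its middle.
There are look-alikes about, which are no part of the job. What is shaped like the part that bears wedge_grip but purple or turquoise is not meant.

How it is judged:
On the way, in this order (a step that is already met when the one before it is completed fails the run):
1. the wedge is drawn out of its stand (height (world z) of wedge_grip above 0.125 m), for 0.1 s.
2. one end of the seam is opened to 2 mm or more by the wedge (x of any of lip_l, lip_r in the frame of case above 0.002 m and contact force between wedge and case above 0.5 N), for 0.1 s.
3. both ends of the seam are open 3.8 to 6.5 mm (x of lip_l in the frame of case between 0.0038 and 0.0065 m and x of lip_r in the frame of case between 0.0038 and 0.0065 m), for 0.2 s.
At the end, for the whole second after the job is handed in: The seam is open 3.8 to 6.5 mm at both slots, and the wedge stands in its stand, blade down, collar on the block (handle centre 87 mm above the bench to within 4 mm and over the socket to within 6 mm, tilted less than 0.1 rad), released and at rest (all of step 3 and horizontal distance between wedge_grip and stand below 0.006 m and height (world z) of wedge_grip between 0.083 and 0.091 m and angle between wedge_grip's own z axis and vertical below 0.1 rad and linear speed of wedge below 0.02 m/s); the robot touches nothing.
It fails at once if one end of the seam is more than 3.5 mm further open than the other (angle between the y axis of lip_l and the y axis of case, either way round above 0.0389 rad).
It fails at once if the wedge presses on the moving half with more than 30 N (contact force between wedge and cover above 30 N).
It fails at once if the wedge presses on the gear case with more than 50 N in all (contact force between wedge and case above 50 N).
It fails at once if the fingers or the arm touch the gear case (contact force between any of the fingers, the arm and case above 1 N).
It fails at once if the bowl, the bearing ring or the caliper is moved by more than 20 mm (distance of any of screw_tin, bearing, caliper from where it was at the start of the episode above 0.02 m).
It also fails if it takes over 70 s, if anything falls off the work surface, if the arm or the gripper's body presses on something with over 40 N, if the wrist force passes 120 N, or if a joint passes its speed limit or range.

### The arm

A 7-joint arm with a two-finger parallel gripper is mounted at the origin on the work surface. World frame = base frame: x ahead of the robot, y to its left, z up, the work surface at z = 0. Lengths are in m, angles in rad, forces in N, time in s.
With the tool pointing down it reaches from about 0.4 to 0.9 m from the base axis. Payload 5.5 kg.
Tool frame: the origin (TCP) lies midway between the tips of the shut fingers; the grasp point (between the pads) lies 19 mm behind it (manip.grip_depth is the distance from the TCP to the grasp point, in m); z points along the fingers, x is the direction in which the jaws open and shut, and the axes are right-handed (so a half turn about z gives the same grasp; the last joint's range is limited). The gripper opens to 92 mm and grips with 3 to 60 N. Pads are 19 mm wide; open, the fingers measure 130 mm over their backs; the gripper's body (75 mm by 190 mm) begins 47 mm behind the grasp point.
Start: joints at [-0.852, 0.501, -0.427, 1.55, 0.221, 1.138, -0.21], TCP at [0.286, 0.584, 0.191] pointing down, gripper open.
Joint ranges: [-2.88, 2.88], [-0.31, 2.03], [-1.54, 1.56], [0.2, 2.42], [-1.41, 4.55], [0.19, 2.02], [-2.57, 2.57]. Speed limits (rad/s): [2.57, 2.57, 3.14, 3.14, 3.14, 3.14, 3.14].

### API

Orientations are given as a unit quaternion [x, y, z, w].
In Python, from bench import manip, effector, viewer gives the robot as it stands. Calls block until the motion is done:
- manip.move_pose(position, orientation): joint-space move of the TCP to a pose.
- manip.servo_line(position, ori=None, vel=0.15): straight line of the TCP; ori=None keeps the orientation; vel is the mean speed in m/s.
- manip.movej(angles): joint-space move.
- effector.open_jaws() and effector.close(f_grip=None): open the fingers fully, or close them until they stop; f_grip is the grip in N (None keeps the last).
- manip.sleep(seconds).
- manip.solve_ik(position, orientation): joint angles nearest the present ones, or None.
- viewer.get_image(name): name is "scene" or "side" or "wrist"; returns the picture (400x640x3 uint8, red, green, blue); there is no depth.
- viewer.get_calibration(name): a dict with "vfov" (degrees; the focal length in pixels is half the picture's height over the tangent of half this angle, whatever the lens; pixels are square), "cx", "cy" (the principal point, pixels), "eye" and "attitude" of the camera in the world. Camera axes: x right, y down, z forward; pixel columns grow to the right and rows downward; lengths in m; the calibration is good to about 2 mm. The wrist camera is an equidistant fisheye: a pixel r from the principal point sees the ray r / f radians off the axis. A picture is of the moment at which its call begins: read the wrist's pose just before it. get_calibration takes no time and is no camera call; for the wrist camera it gives the pose at the moment of the call.
A pose or a line that the arm cannot do raises manip.PlanningError and nothing moves.
- manip.hand_in(): hands the job in, once; it reports no verdict.
Readings, each from a call of its own:
- manip.current_clock(): time.
- manip.current_q(): joint angles.
- manip.current_joint_velocities(): joint speeds.
- manip.current_tau(): joint torques, N m.
- manip.current_tool_pos(): TCP position.
- manip.current_tcp_rot(): TCP orientation.
- manip.current_force(): force on the tool from outside, world axes, zero at the start.
- manip.current_wrist_torque(): the same for the moment, N m.
- manip.current_finger_gap(): finger opening in m.
Only numpy, scipy, OpenCV 4.12 (cv2) and the standard library are available. Lean on these libraries where they do the work, as an engineer would, in place of code of your own. Each camera call takes 0.05 s, during which the arm holds its last target.

## Working session

There is one attempt and no reset: what is moved stays moved. The work goes in short steps, each a Python script; the robot and the scene stay as the last script left them, time stands still between calls to the robot, and variables do not carry over. Pictures are saved under pics/ and viewed, and the job is handed in when it is done.

```bash
mkdir -p pics; ls; python3 - <<'E'
from bench import manip, effector, viewer
import cv2
for n in ("scene","side","wrist"):
    c=viewer.get_calibration(n); print(n,c)
    cv2.imwrite(f"pics/{n}0.png",viewer.get_image(n)[:,:,::-1])
print(manip.current_clock(),manip.current_force(),manip.current_tcp_rot())
E
```

```text
pics
scene {'vfov': 52.84223501287607, 'cx': 319.3871424004503, 'cy': 202.60488081363098, 'eye': array([1.06206208, 0.23330223, 0.90421898]), 'attitude': array([ 0.5774893 ,  0.77900233, -0.19977809, -0.14053537])}
side {'vfov': 52.5515522480313, 'cx': 319.4690720369583, 'cy': 199.43155173686637, 'eye': array([ 0.08621206, -0.49788422,  0.61116145]), 'attitude': array([ 0.82498979, -0.31220724,  0.1726454 , -0.43830589])}
wrist {'vfov': 65.70646984690485, 'cx': 315.1949636971621, 'cy': 201.71633193160775, 'eye': array([0.21810955, 0.61610559, 0.38160237]), 'attitude': array([0.84010863, 0.52375303, 0.07414536, 0.12001131])}
0.15 [-0.40964529 -0.30448331  0.372066  ] [ 8.48567289e-01  5.29086972e-01 -6.22164754e-04  3.81277032e-04]
```

View pics/scene0.png

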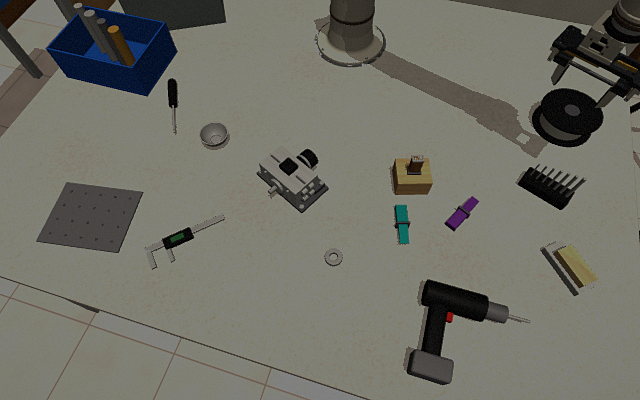

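View pics/side0.png

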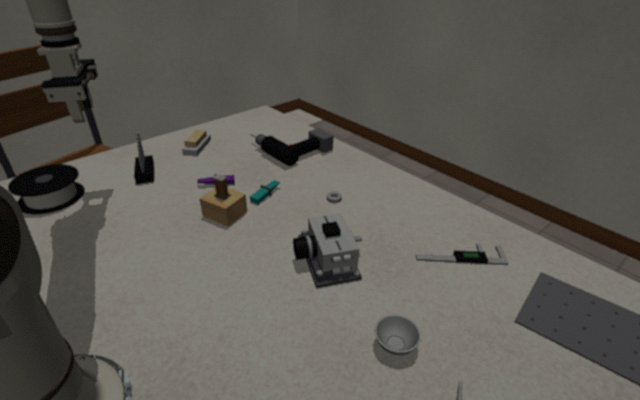

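View pics/wrist0.png

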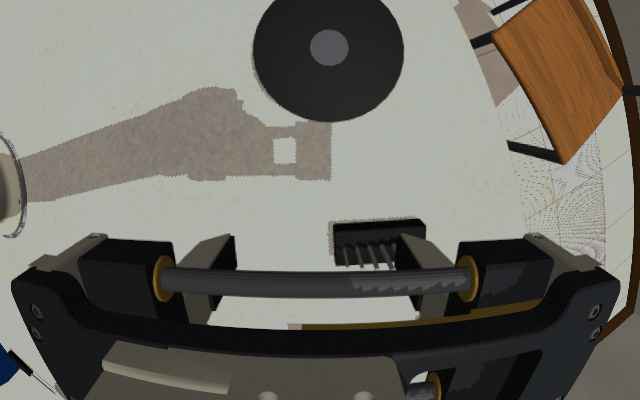

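The scene picture shows the stand with the brown-handled wedge at about (413,175) and the case at about (290,175). The turquoise (402,224) and purple (462,213) wedges lying on the bench are look-alikes, excluded by colour. Next I'll get rough positions and an enlarged crop.

```bash
cat > h.py <<'E'
import numpy as np, cv2
from scipy.spatial.transform import Rotation as R
from bench import manip, effector, viewer
def ray(c,u,v,fish=False):
    f=200/np.tan(np.radians(c['vfov']/2)); d=np.array([u-c['cx'],v-c['cy']],float)
    if fish:
        r=np.hypot(*d); th=r/f; k=np.sin(th)/r if r>1e-9 else 1/f
        p=np.array([d[0]*k,d[1]*k,np.cos(th)])
    else: p=np.array([d[0]/f,d[1]/f,1.])
    return R.from_quat(c['attitude']).apply(p/np.linalg.norm(p))
def onz(c,u,v,z,fish=False):
    d=ray(c,u,v,fish); e=np.array(c['eye']); return e+d*(z-e[2])/d[2]
def proj(c,P,fish=False):
    f=200/np.tan(np.radians(c['vfov']/2))
    p=R.from_quat(c['attitude']).inv().apply(np.atleast_2d(P)-c['eye'])
    rr=np.hypot(p[:,0],p[:,1]); 
    s=f*np.arctan2(rr,p[:,2])/np.maximum(rr,1e-12) if fish else f/p[:,2]
    return np.c_[c['cx']+p[:,0]*s,c['cy']+p[:,1]*s]
def tri(obs):
    A=np.zeros((3,3));b=np.zeros(3)
    for e,d in obs:
        M=np.eye(3)-np.outer(d,d);A+=M;b+=M@e
    return np.linalg.solve(A,b)
def down(yaw): # tool x axis at yaw in world, z down
    x=np.array([np.cos(yaw),np.sin(yaw),0]);z=np.array([0,0,-1.]);y=np.cross(z,x)
    return R.from_matrix(np.c_[x,y,z]).as_quat()
E
python3 - <<'E'
from h import *
c=viewer.get_calibration("scene");im=cv2.imread("pics/scene0.png")
for n,u,v,z in [("stand top",412,166,.055),("handle top",416,158,.11),("case top",289,164,.086),("tin",215,136,.0),("bearing",334,257,.0),("caliper",185,240,0),("turq",402,224,0),("purp",462,213,0)]:
    print(n,onz(c,u,v,z).round(3))
a=cv2.resize(im[130:220,240:480],None,fx=3.3,fy=3.3,interpolation=cv2.INTER_CUBIC)
b=cv2.imread("pics/side0.png")[160:300,180:380]; b=cv2.resize(b,(400,280))
cv2.imwrite("pics/crop1.png",np.vstack([a,np.pad(b,((0,0),(0,a.shape[1]-400),(0,0)))]))
# tool vs camera
w=viewer.get_calibration("wrist"); T=R.from_quat(manip.current_tcp_rot())
print("cam in tool",T.inv().apply(w['eye']-manip.current_tool_pos()),(T.inv()*R.from_quat(w['attitude'])).as_matrix().round(3))
E
```

```text
stand top [0.462 0.282 0.055]
handle top [0.476 0.283 0.11 ]
case top [ 0.563 -0.007  0.086]
tin [ 0.482 -0.263  0.   ]
bearing [0.731 0.157 0.   ]
caliper [ 0.794 -0.203  0.   ]
turq [0.599 0.294 0.   ]
purp [0.526 0.431 0.   ]
cam in tool [-0.00042472 -0.07541798 -0.19109964] [[ 1.    -0.     0.   ]
 [ 0.     0.96   0.279]
 [-0.001 -0.279  0.96 ]]
```

View pics/crop1.png

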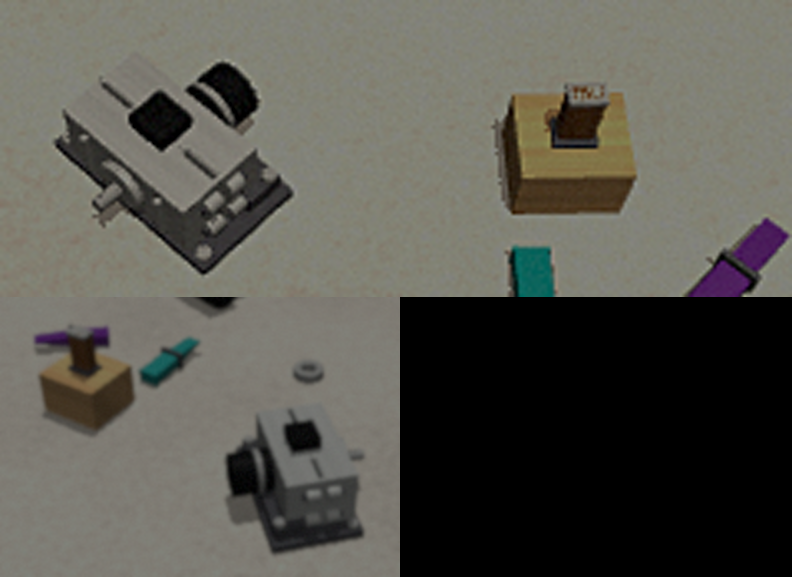

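The enlarged crop confirms it: the brown-handled wedge stands upright in the wooden block, at crop (585,115), so that is the one meant. I'll move the wrist camera over the case and then the stand.

```bash
python3 - <<'E'
from h import *
c=viewer.get_calibration("scene")
P=[onz(c,u/3.3+240,v/3.3+130,.055) for u,v in [(513,95),(622,93),(635,178),(505,180)]]
print(np.round(P,3)); e=P[1]-P[0]; print("stand edge yaw",np.degrees(np.arctan2(e[1],e[0])),np.linalg.norm(e),np.linalg.norm(P[2]-P[1]),np.mean(P,0))
# case seam slots in crop: (102,83)-(132,107) and (185,150)-(218,177)
a=onz(c,102/3.3+240,83/3.3+130,.07);b=onz(c,218/3.3+240,177/3.3+130,.07); print(a,b,np.linalg.norm(b-a),np.degrees(np.arctan2(*(b-a)[1::-1])),(a+b)/2)
for yaw in range(-180,180,15):
    s=manip.solve_ik([.465,.28,.22],down(np.radians(yaw))); s2=manip.solve_ik([.56,0,.25],down(np.radians(yaw)))
    print(yaw, s is not None and np.round(s,2), s2 is not None and np.round(s2,2))
print(manip.current_clock())
E
```

```text
[[0.452 0.238 0.055]
 [0.427 0.317 0.055]
 [0.499 0.339 0.055]
 [0.529 0.248 0.055]]
stand edge yaw 107.8744368459152 0.08375073414321066 0.07609024387169688 [0.47667148 0.28547331 0.055     ]
[ 0.54153533 -0.06445902  0.07      ] [0.5956131  0.04611387 0.07      ] 0.1230884656678113 63.93817657650718 [ 0.56857421 -0.00917258  0.07      ]
-180 [ 0.03  0.34 -0.76  1.78  0.26  1.13  2.33] [-1.02  0.75  1.53  1.75 -0.77  1.41 -2.49]
-165 [ 0.08  0.35 -0.83  1.78  0.28  1.13  2.56] [-1.    0.59  1.36  1.75 -0.6   1.31 -2.38]
-150 [-1.59  0.77  1.53  1.83 -0.79  1.36 -2.48] [-1.    0.59  1.36  1.75 -0.6   1.31 -2.11]
-135 [-1.56  0.6   1.36  1.83 -0.62  1.24 -2.37] [-1.    0.59  1.36  1.75 -0.6   1.31 -1.85]
-120 [-1.56  0.6   1.36  1.83 -0.62  1.24 -2.11] [-0.9   0.44  1.14  1.75 -0.42  1.23 -1.75]
-105 [-0.75  0.25  0.19  1.81 -0.05  1.09 -2.38] [-0.27  0.26  0.26  1.73 -0.07  1.16 -1.82]
-90 [-0.71  0.25  0.14  1.81 -0.04  1.09 -2.13] [-0.23  0.26  0.22  1.73 -0.06  1.16 -1.57]
-75 [-0.68  0.25  0.1   1.8  -0.03  1.09 -1.87] [-0.19  0.25  0.18  1.73 -0.05  1.16 -1.31]
-60 [-0.64  0.25 
[... 751 characters left out ...]
1   0.36] [ 0.03  0.26 -0.1   1.72  0.03  1.16  0.98]
75 [-0.24  0.28 -0.42  1.79  0.12  1.1   0.61] [ 0.07  0.26 -0.14  1.72  0.04  1.16  1.23]
90 [-0.21  0.28 -0.45  1.79  0.14  1.1   0.86] [ 0.11  0.26 -0.19  1.72  0.05  1.17  1.48]
105 [-0.18  0.28 -0.49  1.79  0.15  1.11  1.11] [ 0.13  0.26 -0.22  1.72  0.06  1.17  1.73]
120 [-0.14  0.29 -0.55  1.79  0.17  1.11  1.35] [ 0.16  0.27 -0.25  1.72  0.07  1.17  1.99]
135 [-0.1   0.3  -0.6   1.79  0.19  1.11  1.6 ] [ 0.2   0.27 -0.3   1.72  0.08  1.17  2.23]
150 [-0.06  0.31 -0.65  1.78  0.21  1.12  1.85] [ 0.24  0.27 -0.34  1.71  0.1   1.17  2.48]
165 [-0.01  0.32 -0.7   1.78  0.23  1.12  2.09] [ 0.88  0.57 -1.3   1.7   0.56  1.32  2.35]
0.15
```

```bash
cat > look.py <<'E'
from h import *
import json
def shot(name):
    c=viewer.get_calibration("wrist"); im=viewer.get_image("wrist")
    cv2.imwrite(f"pics/{name}.png",im[:,:,::-1]); json.dump({k:np.array(v).tolist() for k,v in c.items()},open(f"pics/{name}.json","w"))
def cal(name): return {k:np.array(v) for k,v in json.load(open(f"pics/{name}.json")).items()}
E
python3 - <<'E'
from look import *
manip.move_pose([.56,-.0,.30],down(np.radians(-26))); manip.sleep(.2); shot("case1"); print(manip.current_clock())
manip.move_pose([.47,.285,.22],down(np.radians(18))); manip.sleep(.2); shot("st1"); print(manip.current_clock(),manip.current_tool_pos())
E
```

```text
2.7333
4.1667 [0.47100227 0.28376447 0.22029139]
```

View pics/case1.png

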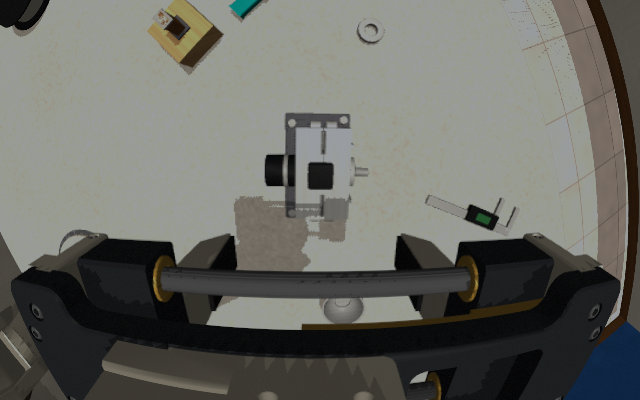

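View pics/st1.png

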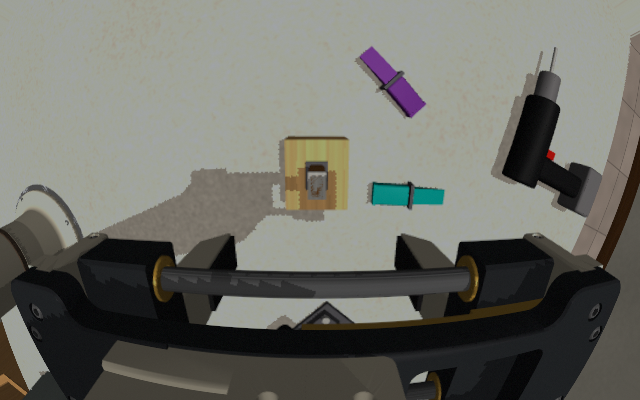

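case1.png shows the case centred at (322,170), with its seam vertical between slots at about (323,140) and (323,200). st1.png shows the stand at (317,173), well aligned, with the handle top at (317,185). I'll zoom in on both.

```bash
python3 - <<'E'
import cv2,numpy as np
a=cv2.imread("pics/st1.png")[125:225,267:367];b=cv2.imread("pics/case1.png")[105:225,255:375]
a=cv2.convertScaleAbs(cv2.resize(a,(400,400),interpolation=cv2.INTER_CUBIC),alpha=1.3);b=cv2.resize(b,(400,400),interpolation=cv2.INTER_CUBIC)
cv2.imwrite("pics/crop2.png",np.hstack([a,b]))
E
```

```text
(no output)
```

View pics/crop2.png

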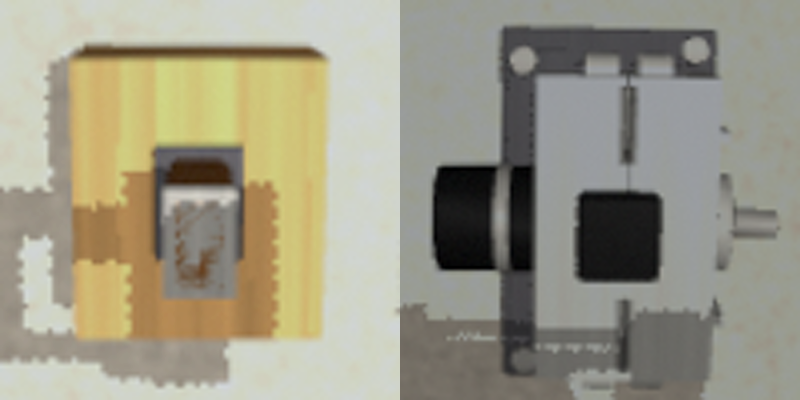

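```bash
python3 - <<'E'
from look import *
c=cal("st1")
def q(pts,z,s=4,o=(267,125)): 
    P=np.array([onz(c,u/s+o[0],v/s+o[1],z,True) for u,v in pts]); return P
def rep(n,P):
    e1=P[1]-P[0];e2=P[2]-P[3];l=P[0]-P[3];r=P[1]-P[2]
    ya=lambda e:round(np.degrees(np.arctan2(e[1],e[0])),1)
    print(n,P.mean(0).round(4),"x yaw",ya(e1),ya(e2),"y",ya(l)-90,ya(r)-90,"size",[round(np.linalg.norm(k)*1e3,1) for k in (e1,e2,l,r)])
rep("stand",q([(72,58),(327,58),(322,338),(73,338)],.055))
rep("handle",q([(163,187),(238,187),(235,297),(163,297)],.110))
t=R.from_quat(manip.current_tcp_rot()).as_matrix(); print(np.degrees(np.arctan2(t[1,0],t[0,0])))
# scene cam check
s=viewer.get_calibration("scene")
for n,z,l in [("handle",.11,[(567,83),(606,84),(603,103),(565,102)]),("stand",.055,[(513,95),(622,93),(635,178),(505,180)])]:
    print(n,np.mean([onz(s,u/3.3+240,v/3.3+130,z) for u,v in l],0))
c=cal("case1")
a=lambda u,v,z:onz(c,(u-400)/3.3333+255,v/3.3333+105,z,True)
for n,pts in [("slotL",[(622,87),(635,87),(633,163),(622,163)]),("slotR",[(620,298),(630,298),(628,370),(618,370)])]:
    P=np.array([a(*p,.07) for p in pts]); print(n,P.mean(0),P.round(4).tolist())
L=np.mean([a(*p,.07) for p in [(622,87),(635,87),(633,163),(622,163)]],0);Rr=np.mean([a(*p,.07) for p in [(620,298),(630,298),(628,370),(618,370)]],0)
print(np.linalg.norm(L-Rr),np.degrees(np.arctan2(*(L-Rr)[1::-1])),(L+Rr)/2)
E
```

```text
stand [0.4717 0.2877 0.055 ] x yaw 17.8 17.7 y 16.700000000000003 18.099999999999994 size [np.float64(73.4), np.float64(75.4), np.float64(84.4), np.float64(84.4)]
handle [0.4716 0.288  0.11  ] x yaw 17.8 17.8 y 17.5 16.799999999999997 size [np.float64(18.5), np.float64(18.2), np.float64(28.3), np.float64(28.3)]
17.84412386101967
handle [0.47519067 0.28655687 0.11      ]
stand [0.47667148 0.28547331 0.055     ]
slotL [0.58600824 0.02878284 0.07      ] [[0.5906, 0.0439, 0.07], [0.5953, 0.0416, 0.07], [0.5811, 0.0138, 0.07], [0.577, 0.0158, 0.07]]
slotR [ 0.54606353 -0.05064257  0.07      ] [[0.5515, -0.0355, 0.07], [0.5553, -0.0373, 0.07], [0.5407, -0.0659, 0.07], [0.5368, -0.064, 0.07]]
0.08890430499356924 63.30121667524129 [ 0.56603589 -0.01092987  0.07      ]
```

```bash
python3 - <<'E'
from look import *
q=down(np.radians(17.6))
manip.move_pose([.4716,.2879,.14],q); manip.servo_line([.4716,.2879,.070],q,vel=.1); manip.sleep(.1)
print(manip.current_tool_pos(),manip.current_force())
effector.close(50); manip.sleep(.2)
print("gap",manip.current_finger_gap(),manip.current_tool_pos(),manip.current_force())
p=manip.current_tool_pos()
manip.servo_line([.4716,.2879,.18],q,vel=.08); manip.sleep(.2); print(manip.current_finger_gap(),manip.current_force(),manip.current_wrist_torque(),manip.current_clock(),manip.current_tool_pos())
shot("g1")
E
```

```text
[0.47232169 0.28835611 0.07091356] [-0.4579105  -0.10239192  0.68362577]
gap 0.017032752945422266 [0.47156223 0.28787592 0.06997488] [-0.59753957 -0.20793822 -0.01501551]
0.016950638271780068 [-0.9719463  -0.88191817 -2.67923539] [-0.09392802  0.06372003  0.03919095] 8.6167 [0.47139777 0.2877655  0.17960232]
```

View pics/g1.png

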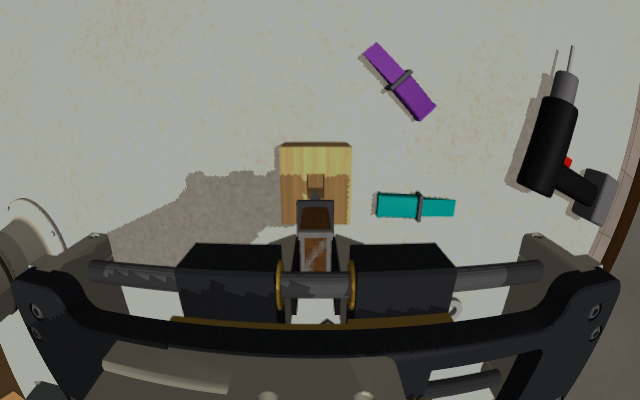

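The wedge is held upright in the jaws (collar at about (315,212), gap 17 mm) and out of the stand. I'll take a close overhead view of the case, and use the collar's known centring in the jaws to check the camera's lateral bias.

```bash
python3 - <<'E'
from look import *
yaw=np.radians(-26.5); q=down(yaw); ty=np.array([np.sin(yaw),-np.cos(yaw),0])
C=np.array([.566,-.0109,0])
p=C+.075*ty+[0,0,.175]
manip.move_pose(p,q); manip.sleep(.25); shot("case2"); print(p,manip.current_tool_pos(),manip.current_force(),manip.current_clock())
im=cv2.imread("pics/case2.png")
a=cv2.resize(im[20:220,215:415],(600,600),interpolation=cv2.INTER_CUBIC); cv2.imwrite("pics/crop3.png",a)
E
```

```text
[ 0.53253516 -0.07802008  0.175     ] [ 0.53267137 -0.07703366  0.17495883] [ 0.52659919 -0.04219054 -1.69232328] 10.35
```

View pics/crop3.png

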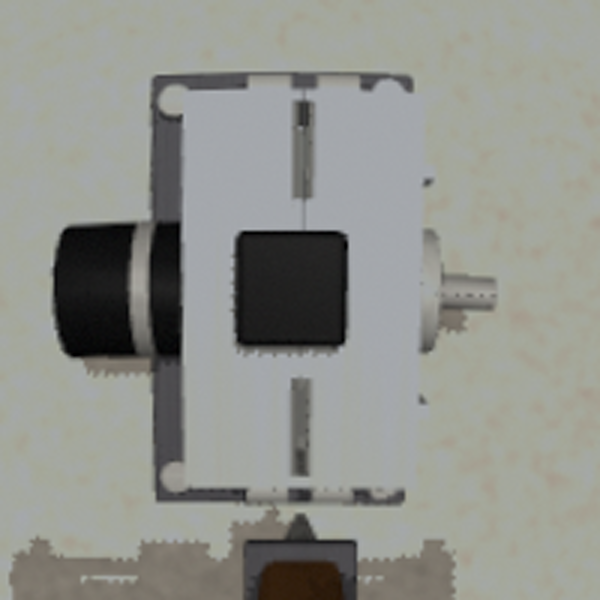

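```bash
python3 - <<'E'
from look import *
c=cal("case2"); T=np.array([0.53267137,-0.07703366,0.17495883])
yaw=np.radians(-26.5); X=np.array([np.cos(yaw),np.sin(yaw),0]);Y=np.array([-np.sin(yaw),np.cos(yaw),0])
a=lambda u,v,z:onz(c,u/3+215,v/3+20,z,True)
pr=lambda n,P:print(n,P.round(4),"rel tool: x %.2f y %.2f"%(1e3*(P-T)@X,1e3*(P-T)@Y))
L=np.mean([a(*p,.07) for p in [(293.5,101),(312.5,101),(312.5,198),(293.5,198)]],0);Rr=np.mean([a(*p,.07) for p in [(291,378),(310,378),(310,476),(291,476)]],0)
pr("L",L);pr("R",Rr);d=L-Rr;print(np.linalg.norm(d),"yaw",np.degrees(np.arctan2(d[1],d[0]))-90,"C",(L+Rr)/2)
print("slot width top",1e3*np.linalg.norm(a(293.5,150,.07)-a(312.5,150,.07)),1e3*np.linalg.norm(a(291,430,.07)-a(310,430,.07)))
zc=T[2]+.017-.027
pr("collar l",a(245,541,zc));pr("collar r",a(355.5,541,zc));pr("tip",a(301,516,T[2]-.063))
for s,e in((101,183),(90,424),(488,487)):pass
P=[a(*p,.07) for p in [(183,90),(425,90),(418,488),(185,488)]]
for p in P: pr("corner",p)
pr("centre",np.mean(P,0))
m=cv2.imread("pics/case2.png").astype(int).sum(2)
for v in (60,70,80,152,160,172,190,195): print(v,m[v,303:330])
E
```

```text
L [0.5858 0.0286 0.07  ] rel tool: x 0.40 y 118.22
R [ 0.5454 -0.0511  0.07  ] rel tool: x -0.20 y 28.86
0.08935961652042036 yaw -26.881504228575203 C [ 0.56557082 -0.01126731  0.07      ]
slot width top 5.935903405346818 6.115332890900576
collar l [ 0.5292 -0.0554  0.165 ] rel tool: x -12.75 y 17.82
collar r [ 0.5515 -0.0665  0.165 ] rel tool: x 12.15 y 17.86
tip [ 0.5371 -0.068   0.112 ] rel tool: x -0.05 y 10.12
corner [0.561  0.0635 0.07  ] rel tool: x -37.38 y 138.35
corner [0.6292 0.0297 0.07  ] rel tool: x 38.76 y 138.62
corner [ 0.5711 -0.0861  0.07  ] rel tool: x 38.39 y 9.02
corner [ 0.5026 -0.0521  0.07  ] rel tool: x -38.04 y 8.87
centre [ 0.566  -0.0113  0.07  ] rel tool: x 0.43 y 73.72
60 [504 501 500 504 506 501 503 503 504 418 333 240 156 184 160 324 365 466
 502 503 503 503 501 503 503 502 503]
70 [505 502 502 502 503 503 502 506 507 411 330 322 334 297 304 326 395 477
 502 503 500 506 502 503 502 503 503]
80 [503 503 504 503 504 504 503 505 505 410 329 320 317 255 277 323 429 487
 504 502 506 502 504 504 505 503 505]
152 [505 502 501 495 497 502 503 492 450 350 300 289 289 293 319 393 464 499
 495 498 501 501 503 502 500 499 495]
160 [500 500 498 495 498 498 501 489 453 347 300 287 289 295 318 428 478 497
 495 498 497 501 500 503 500 499 498]
172 [499 499 497 495 493 498 501 490 449 346 256 188 179 227 317 427 475 497
 495 495 498 497 501 497 500 496 491]
190 [417 347 338 333 330 440 484 483 479 474 481 489 489 489 487 491 489 490
 490 495 492 493 493 493 492 490 494]
195 [344 345 346 345 340 344 347 331 289 198 185 184 185 186 182 307 440 500
 501 500 496 498 496 495 495 495 492]
```

The readings agree. The slots sit at L (0.586, 0.029) and R (0.545, −0.051), the seam is almost shut, and the held blade is centred in the jaws. In crop3 the tip shows at (301,516) and the collar spans 245–355. I'll start at slot R.

```bash
cat > pry.py <<'E'
from look import *
yaw=np.radians(-26.8); q=down(yaw); X=np.array([np.cos(yaw),np.sin(yaw),0]);Y=np.array([-np.sin(yaw),np.cos(yaw),0]);Z=np.array([0,0,1.])
C=np.array([.5657,-.0114,0]); TIP=.063
def tcp(s,dx,tipz): return C+s*.045*Y+dx*X+(tipz+TIP)*Z
def F(): 
    f=np.mean([manip.current_force() for _ in range(3)],0); return np.array([f@X,f@Y,f[2]])
def loc(s):
    p=manip.current_tool_pos()-C-s*.045*Y; return np.array([p@X,p@Y,p[2]-TIP])*1e3
E
python3 - <<'E'
from pry import *
manip.servo_line(tcp(-1,0,.098),q,vel=.06); manip.sleep(.3)
f0=F(); print("tare",f0.round(2)); 
for i in range(3): print(loc(-1).round(2),F().round(2)); manip.sleep(.1)
t=manip.current_clock(); manip.servo_line(tcp(-1,0,.0965),q,vel=.003); print("dt",manip.current_clock()-t,loc(-1).round(2)); print(manip.current_clock())
shot("r0")
cv2.imwrite("pics/r0c.png",cv2.resize(cv2.imread("pics/r0.png")[100:260,215:415],(750,600),interpolation=cv2.INTER_CUBIC))
E
```

```text
tare [-0.03 -0.47 -3.18]
[ 0.17 -0.31 98.17] [-0.03 -0.47 -3.18]
[ 0.11 -0.18 98.15] [ 0.29  0.29 -2.37]
[ 5.000e-02 -1.300e-01  9.807e+01] [-0.62 -0.13 -1.82]
dt 0.6500000000000004 [-2.000e-02 -1.000e-02  9.648e+01]
12.2917
```

View pics/r0c.png

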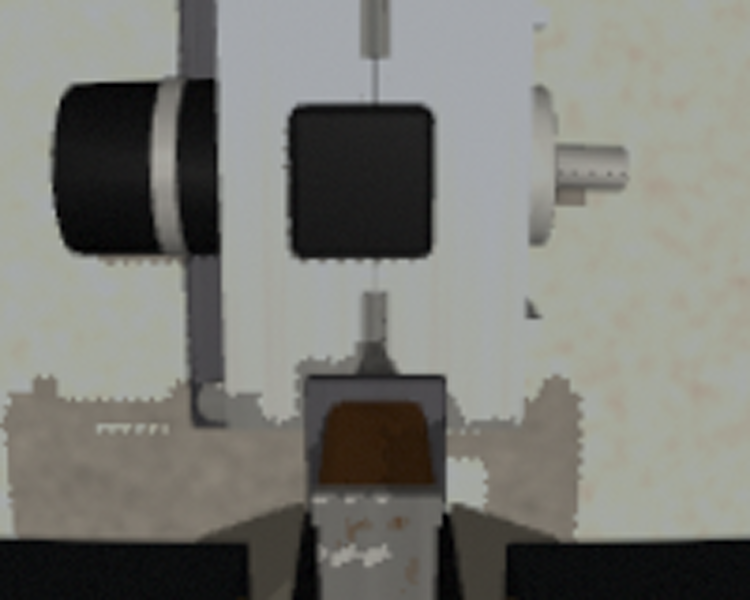

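The blade tip sits centred over slot R (crop column 375, slot 362–387). Starting the first push.

```bash
cat >> pry.py <<'E'
FT=np.array([-.1,-.1,-1.9])
def pry(s,o0,o1,vel=.003,step=2.,dx0=0.):
    """push from opening o0 (already open) to geometric o1, mm; force-guarded"""
    d=4+4*o0-1.5; dend=4+4*o1; dx=dx0
    while d<dend-1e-6:
        d=min(d+step,dend); o=max(0,(d-4)/4)
        manip.servo_line(tcp(s,(o/2+dx)*1e-3,.0675-d*1e-3),q,vel=vel)
        f=F()-FT; l=loc(s); od=(67.5-l[2]-4)/4
        print("d %.1f cmd x %.2f at"%(d,o/2+dx),l.round(2),"F",f.round(1),"o_geo %.2f"%od)
        if f[2]>17 or abs(f[0])>14: print("STOP"); break
    return dx
E
python3 - <<'E'
from pry import *
manip.servo_line(tcp(-1,0,.071),q,vel=.03); manip.sleep(.15); FT[:]=F(); print("tare",FT.round(2),loc(-1).round(2))
manip.servo_line(tcp(-1,0,.066),q,vel=.015); manip.sleep(.1); print(loc(-1).round(2),(F()-FT).round(2))
pry(-1,0,1.3)
print(manip.current_clock())
E
```

```text
tare [-0.77  0.82 -1.6 ] [1.900e-01 6.000e-02 7.125e+01]
[6.000e-02 2.000e-02 6.602e+01] [ 0.87 -1.58 -0.04]
d 4.5 cmd x 0.06 at [4.0e-02 1.0e-02 6.3e+01] F [ 0.7 -1.1 -1.2] o_geo 0.12
d 6.5 cmd x 0.31 at [ 0.45  0.12 61.22] F [-0.1 -0.1  3.3] o_geo 0.57
d 8.5 cmd x 0.56 at [ 0.93  0.25 59.52] F [-0.2 -1.1  7.2] o_geo 1.00
d 9.2 cmd x 0.65 at [ 1.02  0.26 58.85] F [-0.4 -0.7  7.5] o_geo 1.16
17.2583
```

```bash
python3 - <<'E'
from pry import *
pry(-1,1.3+1.5/4-.1,2.5,dx0=.4)
print(manip.current_clock()); 
manip.sleep(.2);print(loc(-1).round(2),F()-FT)
shot("r1")
cv2.imwrite("pics/r1c.png",cv2.resize(cv2.imread("pics/r1.png")[60:260,215:415],(600,600),interpolation=cv2.INTER_CUBIC))
E
```

```text
d 10.8 cmd x 1.25 at [ 1.46  0.22 57.24] F [-2.2 -1.   7.2] o_geo 1.56
d 12.8 cmd x 1.50 at [ 1.64  0.19 55.19] F [-1.4  0.7  7.6] o_geo 2.08
d 14.0 cmd x 1.65 at [ 1.8   0.19 54.  ] F [-2.   0.4  8. ] o_geo 2.38
19.35
[ 1.75  0.13 53.88] [-1.62076831 -0.28581718  7.63787546]
```

View pics/r1c.png

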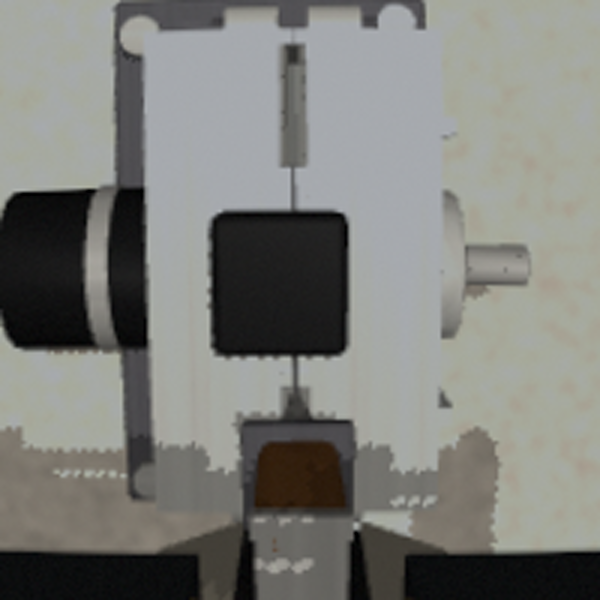

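The seam has opened at R: the gap is visible at crop (295,370), force is about 8 N, and the geometric opening is 2.4 mm. On to L.

```bash
python3 - <<'E'
from pry import *
manip.servo_line(tcp(-1,.0015,.064),q,vel=.02);manip.servo_line(tcp(-1,.001,.098),q,vel=.08)
manip.servo_line(tcp(1,.0003,.098),q,vel=.1);manip.servo_line(tcp(1,.0003,.070),q,vel=.05); manip.sleep(.2)
FT[:]=F();print(loc(1).round(2),FT,manip.current_clock())
manip.servo_line(tcp(1,.0003,.0655),q,vel=.015); print((F()-FT).round(2))
pry(1,0,2.3,dx0=.4)
print(manip.current_clock())
E
```

```text
[ 0.58  0.22 70.4 ] [ 0.35758101 -0.24604952 -1.47333049] 22.8083
[-0.67  0.13 -0.56]
d 4.5 cmd x 0.46 at [ 0.39  0.   62.96] F [-1.3 -0.  -0.8] o_geo 0.13
d 6.5 cmd x 0.71 at [ 6.200e-01 -1.000e-02  6.097e+01] F [-1.8  0.5  0.5] o_geo 0.63
d 8.5 cmd x 0.96 at [ 1.16  0.12 59.29] F [-1.3  0.2  4.2] o_geo 1.05
d 10.5 cmd x 1.21 at [ 1.48  0.25 57.41] F [-3.1  0.   6.7] o_geo 1.52
d 12.5 cmd x 1.46 at [ 1.75  0.33 55.49] F [-2.7  0.1  7. ] o_geo 2.00
d 13.2 cmd x 1.55 at [ 1.82  0.34 54.79] F [-3.3  0.8  7.3] o_geo 2.18
27.925
```

```bash
python3 - <<'E'
from pry import *
pry(1,2.3+1.5/4-.1,4.3,dx0=.5,step=2.5)
manip.sleep(.1);shot("l1");print(manip.current_clock())
manip.servo_line(tcp(1,.0025,.058),q,vel=.02);manip.servo_line(tcp(1,.002,.098),q,vel=.08)
# camera overhead view again, R side
manip.servo_line(tcp(-1,.001,.098),q,vel=.1);manip.sleep(.15);shot("o1");print(manip.current_clock(),loc(-1),F())
cv2.imwrite("pics/o1c.png",np.hstack([cv2.resize(cv2.imread(f"pics/{n}.png")[60:260,250:380],(390,600),interpolation=cv2.INTER_CUBIC) for n in("l1","o1")]))
E
```

```text
d 15.3 cmd x 1.91 at [ 2.12  0.41 52.69] F [-2.3  0.4  8.2] o_geo 2.70
d 17.8 cmd x 2.22 at [ 2.4   0.48 50.21] F [-1.9  0.3  7.4] o_geo 3.32
d 20.3 cmd x 2.54 at [ 2.65  0.55 47.72] F [-2.7  0.9  8.4] o_geo 3.95
d 21.2 cmd x 2.65 at [ 2.75  0.52 46.75] F [-2.6  0.1  7.6] o_geo 4.19
31.3667
34.0 [ 0.89111989  0.77454465 97.93151035] [-0.0607984   0.83676001 -0.89937423]
```

View pics/o1c.png

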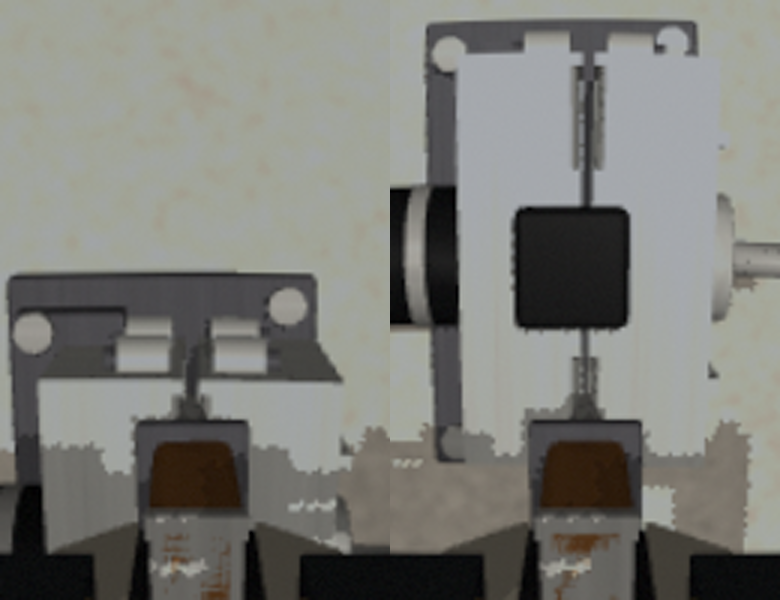

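Both ends are open evenly, with the gap clearly wider at L (crop column 590, rows 65–170) than at R. Next is R to about 5.4 mm geometric, then L.

```bash
python3 - <<'E'
from pry import *
manip.servo_line(tcp(-1,.0011,.058),q,vel=.05);manip.sleep(.05);print(loc(-1).round(2),F().round(2))
pry(-1,1.9,5.6,dx0=.5,step=2.5); print(manip.current_clock())
manip.servo_line(tcp(-1,.003,.058),q,vel=.025);manip.servo_line(tcp(-1,.003,.098),q,vel=.08)
manip.servo_line(tcp(1,.0025,.098),q,vel=.1);manip.servo_line(tcp(1,.0025,.051),q,vel=.06)
manip.sleep(.05);print(loc(1).round(2),F().round(2))
pry(1,4.0,5.7,dx0=.5,step=2.5); print(manip.current_clock())
manip.servo_line(tcp(1,.003,.058),q,vel=.025);manip.servo_line(tcp(1,.003,.098),q,vel=.08)
p=C-.075*Y+.175*Z
manip.servo_line(p,q,vel=.12);manip.sleep(.2);shot("o2");print(manip.current_clock())
cv2.imwrite("pics/o2c.png",cv2.resize(cv2.imread("pics/o2.png")[20:220,215:415],(600,600),interpolation=cv2.INTER_CUBIC))
m=cv2.imread("pics/o2.png").astype(int).sum(2)
for v in (60,70,80,152,160,170): print(v,m[v,303:335])
E
```

```text
[ 1.13  0.07 58.25] [-0.43  0.02 -1.86]
d 12.6 cmd x 1.57 at [1.610e+00 5.000e-02 5.499e+01] F [-1.6 -0.1  3.4] o_geo 2.13
d 15.1 cmd x 1.89 at [ 2.03  0.08 52.57] F [-1.4 -0.4  6. ] o_geo 2.73
d 17.6 cmd x 2.20 at [2.3e+00 4.0e-02 5.0e+01] F [-1.8 -0.5  7.5] o_geo 3.38
d 20.1 cmd x 2.51 at [ 2.530e+00 -1.000e-02  4.745e+01] F [-2.8 -0.3  6.5] o_geo 4.01
d 22.6 cmd x 2.83 at [ 2.820e+00 -4.000e-02  4.494e+01] F [-1.5  0.1  7.3] o_geo 4.64
d 25.1 cmd x 3.14 at [ 3.12 -0.05 42.45] F [-2.2 -1.2  7.7] o_geo 5.26
d 26.4 cmd x 3.30 at [ 3.26 -0.07 41.15] F [-2.  -0.5  6.9] o_geo 5.59
41.7333
[ 2.39  0.14 51.25] [-0.82 -0.77 -1.66]
d 21.0 cmd x 2.62 at [ 2.77  0.08 46.67] F [-2.5 -0.3  5.6] o_geo 4.21
d 23.5 cmd x 2.94 at [ 3.06  0.18 44.23] F [-2.2 -0.2  7.3] o_geo 4.82
d 26.0 cmd x 3.25 at [ 3.32  0.16 41.65] F [-1.6 -0.6  7.2] o_geo 5.46
d 26.8 cmd x 3.35 at [ 3.41  0.16 40.84] F [-2.4  0.6  7.2] o_geo 5.67
49.2917
52.1917
60 [507 504 506 508 503 503 506 506 468 385 268 180 198 246 243 245 205 162
 201 284 378 470 504 505 503 505 506 505 505 502 504 504]
70 [504 506 503 505 504 506 505 503 466 379 362 396 358 154 150 152 196 272
 269 278 364 465 505 504 506 506 506 507 503 505 506 506]
80 [505 504 506 504 505 506 503 505 468 371 363 402 362 151 148 148 233 281
 273 273 364 504 502 507 508 506 504 506 506 506 503 506]
152 [507 503 502 498 500 503 504 495 450 288 343 345 281 143 143 145 244 253
 232 329 398 475 499 500 500 502 503 500 504 504 500 497]
160 [503 505 500 498 498 504 501 493 452 352 360 366 314 187 142 140 247 254
 234 329 402 474 498 501 500 500 500 502 502 501 503 494]
170 [501 501 499 494 498 498 505 492 451 348 259 214 192 143 141 141 156 161
 208 329 438 481 496 500 496 497 502 499 502 501 499 497]
```

View pics/o2c.png

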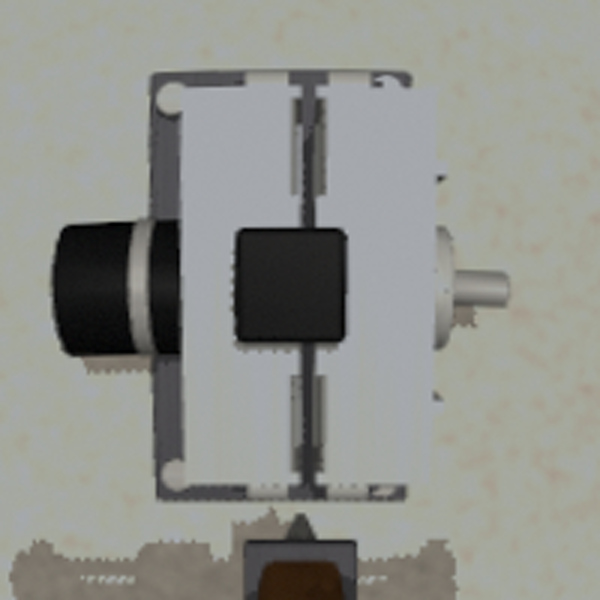

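o2 shows the seam evenly open. Against case2, the right slot edges moved about 4.9 px (4.6 mm) at L and 5.1 px (5.0 mm) at R. The blade tip is still at crop (301,516), so it has not slipped in the jaws. Returning it to the stand.

```bash
python3 - <<'E'
from look import *
q=down(np.radians(17.6)); S=np.array([.4716,.2879,0]);Z=np.array([0,0,1.])
manip.move_pose(S+.18*Z,q); manip.sleep(.2); print(manip.current_tool_pos(),manip.current_clock()); f0=manip.current_force()
manip.servo_line(S+.115*Z,q,vel=.07); print((manip.current_force()-f0).round(1))
manip.servo_line(S+.085*Z,q,vel=.03); f=manip.current_force()-f0; print(f.round(1),manip.current_tool_pos())
if np.abs(f).max()<8:
    manip.servo_line(S+.0715*Z,q,vel=.02); f=manip.current_force()-f0; print(f.round(1),manip.current_tool_pos())
print(manip.current_clock())
shot("s1")
E
```

```text
[0.47247042 0.28630228 0.17993429] 53.775
[ 0.2 -0.1  0.1]
[ 0.3 -1.1 -0.3] [0.47175439 0.28800034 0.08519084]
[ 0.6 -0.8  0.5] [0.47163646 0.28793476 0.07150737]
56.825
```

```bash
python3 - <<'E'
from look import *
q=down(np.radians(17.6)); S=np.array([.4716,.2879,0]);Z=np.array([0,0,1.])
f0=manip.current_force(); manip.servo_line(S+.0703*Z,q,vel=.01); print((manip.current_force()-f0).round(1),manip.current_tool_pos())
effector.open_jaws(); manip.sleep(.1)
manip.servo_line(S+.22*Z,q,vel=.13); manip.sleep(.2); shot("e1"); print(manip.current_clock(),manip.current_finger_gap(),manip.current_force())
cv2.imwrite("pics/scene1.png",viewer.get_image("scene")[:,:,::-1])
a=cv2.resize(cv2.imread("pics/e1.png")[125:225,267:367],(400,400),interpolation=cv2.INTER_CUBIC)
b=cv2.resize(cv2.imread("pics/scene1.png")[130:230,220:460],(792,330),interpolation=cv2.INTER_CUBIC)[:,:400+0]
b2=cv2.resize(cv2.imread("pics/st1.png")[125:225,267:367],(400,400),interpolation=cv2.INTER_CUBIC)
cv2.imwrite("pics/e1c.png",np.hstack([a,b2]))
E
```

```text
[ 1.  -0.4 -0.9] [0.47160512 0.28788945 0.07028771]
60.05 0.09168608438839847 [ 0.35102042  0.12808706 -0.00690953]
```

View pics/e1c.png

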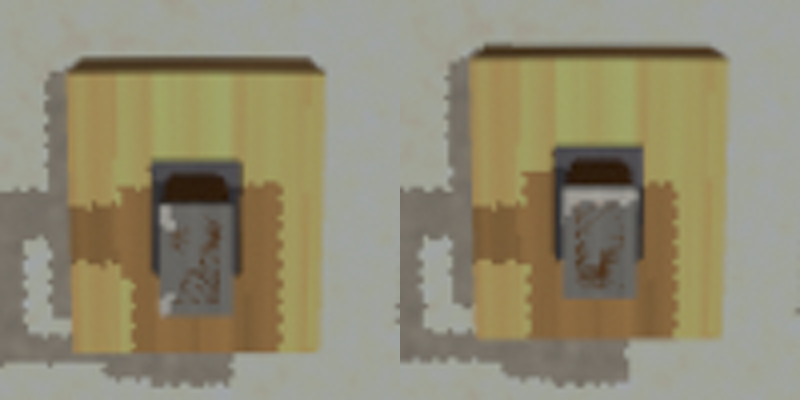

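View pics/scene1.png

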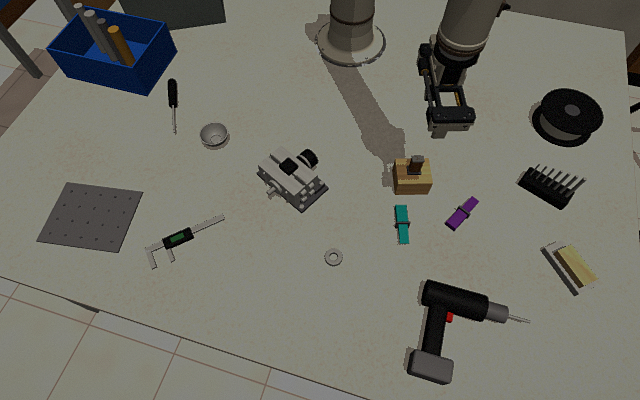

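The wedge is back in its stand, with the collar flat on the block at the same place relative to it as at the start (left crop now, right crop before). The tin, bearing and caliper have not moved in the scene picture. Handing in.

```bash
python3 -c "
from bench import manip
manip.hand_in(); print(manip.current_clock())"
```

```text
the job is handed in; nothing more can be done
the job is handed in; nothing more can be done
```

I parted the gear case with the brown-handled wedge, put the wedge back in its stand, and handed the job in at about 60 s of the 70 s allowed; no verdict was reported.

- **Prying:** I worked the slots by turns, R to about 2.4 mm, L to 4.2, R to 5.6 and L to 5.7. These are openings worked out from the wedge's depth, and the real ones run up to 1 mm less. The downward push stayed at or below about 8.5 N. By these figures neither end got more than about 2.2 mm ahead of the other.
- **Seam at the end:** in the overhead picture L has opened about 4.6 mm and R about 5.0 mm since the start. That is 0.6 to 1.1 mm less than the depth figures, roughly the give to expect, and both are inside 3.8 to 6.5 mm.
- **Wedge at the end:** it stands blade down in its socket with the collar flat on the block, released with the gripper well clear.
- **Other things on the bench:** the bowl, bearing ring and caliper are where they were in the last scene picture.

None of my checks failed.

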